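# Lay back the mixer's counterweighted hold-down arm and load the sample jar

## Task

Raise the mixer's counterweighted hold-down arm by its crossbar, past its balance point and gently back until it lies on its rear bumper and stays open by itself: ease it all the way down, do not let it fall onto the bumper, and do not press it hard once it is there. Then stand the medium-sized jar upright in the mixer's round well, pressed gently fully home, and let go. Leave the squat jar and the slim vial where they are.

Things in the scene. Friction and masses are not known exactly. Their poses are not given: they have to be found in the camera images.
- holdarm (a joint): hinge of the arm, rad: 0 closed (level, over the well), grows as the crossbar goes up and back over the hinge. Below its balance point (between 0.5 and 1.1, differs each time) it falls shut, above it falls open until the counterweight lands on the rigid, height-adjustable rear bumper somewhere between 1.6 and 2.15 (setting unknown: feel for it). Let go short of the bumper it slams.
- crossbar (a point): centre of the arm's steel crossbar: round, 14 mm thick, 144 mm long, level, along this point's y. 195 mm from the hinge axis; 130 mm high when closed. An 18 mm wide beam runs from its middle to the hinge. Either free half (20 to 70 mm from centre) can be pinched from above with open space around it; it can turn in the fingers as the arm swings. Held here, the arm weighs 2 to 4 N.
- hinge (a point): middle of the hinge axis, on the mixer, 130 mm up between two 145 mm high posts. y along the axis, z up, +x from closed crossbar to hinge. At joint value t the crossbar centre is at (-195 cos t, 0, 195 sin t) mm in these axes. A 44 mm counterweight on an 89 mm stalk stands over the hinge when closed and swings down to the +x side as the arm opens.
- well (a point): centre of the mouth of the round well, 54 mm above the bench: a grey ring, bore 43 mm, outer 68 mm, flat floor 24 mm below the mouth, on the white mixer base (340 x 150 mm, fixed). 115 mm from the hinge towards the closed crossbar; axes as the hinge point. Under the arm's pad when closed, free from above when open. The arm's front rest, a post 118 mm high, stays standing 63 mm from its centre towards -x.
- jar_mid (a point): centre, half-way up, of the medium jar: closed, round, white with a grey cap of the same width, 40 mm in diameter, 70 mm high, 80 to 165 g, upright on the bench. Seated, its foot is on the well's floor and its top 100 mm above the bench.
- squat_jar_mid (a point): centre of the squat jar (58 mm in diameter, 50 mm high, same look), too wide for the well; leave it.
- slim_vial_mid (a point): centre of the slim vial (26 mm in diameter, 70 mm high, same look), too loose in the well; leave it.
Not all that is in view belongs to the job. Leave any green look-alike of the part that bears jar_mid alone.

How it is judged:
On the way, in this order (a step that is already met when the one before it is completed fails the run):
1. the arm rests open on its bumper by itself, untouched (value of joint holdarm above 1.55 rad and velocity of joint holdarm between -0.05 and 0.05 rad/s and contact force between the fingers and holdarm below 0.1 N), for 0.3 s.
2. the jar stands fully home in the well (z of jar_mid in the frame of well below 0.0135 m and horizontal distance between jar_mid and well below 0.004 m and angle between jar_mid's own z axis and vertical below 0.08 rad), for 0.2 s.
At the end, for the whole second after the job is handed in: The arm lies open on its bumper by itself (joint above 1.55 rad), and the medium jar stands upright (within 0.08 rad), released and at rest on the floor of the well (within 2.5 mm of fully down, within 4 mm of its centre) (all of step 2 and value of joint holdarm above 1.55 rad and linear speed of jar below 0.02 m/s); the robot touches nothing.
It fails at once if the arm falls or is flung faster than 2 rad/s, either way (velocity of joint holdarm above 2 rad/s or velocity of joint holdarm below -2 rad/s).
It fails at once if the arm falls onto its bumper: faster than 0.8 rad/s beyond 1.55 rad (value of joint holdarm above 1.55 rad and velocity of joint holdarm above 0.8 rad/s).
It fails at once if the counterweight is pressed onto the bumper with more than 50 N (it rests there with 4 to 12 N by itself) (contact force between counterweight and bumper above 50 N).
It fails at once if the jar is pressed on the mixer with more than 30 N (contact force between jar and mixer above 30 N).
It fails at once if the squat jar or the slim vial is moved more than 30 mm (distance of any of squat_jar_mid, slim_vial_mid from where it was at the start of the episode above 0.03 m).
It also fails if it takes over 72 s, if anything falls off the work surface, if the arm or the gripper's body presses on something with over 40 N, if the wrist force passes 120 N, or if a joint passes its speed limit or range.

## Robot

A 7-joint arm with a two-finger parallel gripper is mounted at the origin on the work surface. World frame = base frame: x ahead of the robot, y to its left, z up, the work surface at z = 0. Lengths are in m, angles in rad, forces in N, time in s.
With the tool pointing down it reaches from about 0.425 to 0.925 m from the base axis. Payload 6.8 kg.
Tool frame: the origin (TCP) lies at the centre of the arm's flange, where the gripper is bolted on; the fingertips stand 173 mm ahead of it and the grasp point (between the pads) lies 155 mm ahead of it (r.hold_point_z is the distance from the TCP to the grasp point, in m); z points along the fingers, x is the direction in which the jaws open and shut, and the axes are right-handed (so a half turn about z gives the same grasp; the last joint's range is limited). The gripper opens to 85 mm and grips with 20 to 120 N. Pads are 22 mm wide; open, the fingers measure 114 mm over their backs; the gripper's body (76 mm by 85 mm) begins 54 mm behind the grasp point. The pads swing forward as they close: fully open they stand 13 mm farther back than shut.
Start: joints at [1.139, 0.477, 0.022, 1.555, -0.011, 1.109, -0.083], TCP at [0.215, -0.64, 0.405] pointing down, gripper open.
Joint ranges: [-2.96, 2.96], [-0.34, 2.1], [-1.41, 1.46], [0.24, 2.44], [-1.37, 4.51], [0.17, 1.92], [-2.96, 2.96]. Speed limits (rad/s): [2.39, 2.39, 3.14, 3.14, 3.14, 3.14, 3.14].

## Interface

Orientations are given as a rotation vector (axis times angle).
In Python, from bench import r gives the robot as it stands.
- The arm moves only by the tool apply_moves, never from a script. Its arguments are lists of equal length, an entry for each row: "dp": the shift along the tool's x, y, z scaled (see below), a list of three; "twist": the turn, a rotation vector about the tool's x, y, z scaled (see below), a list of three; "jaw": the closure in counts, from 0 (fully open) to 255 (shut). In form: {"dp": [[x, y, z], ...], "twist": [[rx, ry, rz], ...], "jaw": [jaw, ...]}. A call has 1 to 20 rows; each row shifts and turns the pose as measured when the row begins, along the tool's axes as they then stand; what a row does not reach is not made up. The controller multiplies each number of a shift by 12 cm and each number of a turn by 120 degrees. A row lasts 1/10 s, in which the tool goes at most 50 mm and 8.59 degrees, less where a joint would pass 70% of its speed; a pose out of reach is approached as far as the arm can. A call with a number of a shift or a turn outside -1 to 1 is refused whole. A call with a gripper value outside its range is refused whole. The fingers move at their own pace and stop on an object; "grip_force" is the grip in N (left out, the last holds). Time passes only in rows, so rows that do not move let the fingers close. It gives the time, the measured TCP pose, the force and the opening at its end, in the units of the state.
- r.get_obs(): the state, without advancing time (a new reading comes with each control period).
- r.grab_frame(name): name is "scene" or "top" or "wrist"; returns a dict with "color" (480x640x3 uint8, red, green, blue), "z_map" (480x640 float32, m along the optical axis (not along the pixel's ray), 0 where there is no reading), "intrinsics" (3x3 intrinsics, pixels), "R" (3x3) and "t" (3): a world point X has camera coordinates R X + t; the wrist camera has in their place "hand_eye" (4x4, takes a point from camera to tool coordinates, whose origin is the TCP and whose axes are the tool frame's). Camera axes: x right, y down, z forward; pixel columns grow to the right and rows downward; lengths in m; the calibration is good to about 2 mm. The wrist camera is an equidistant fisheye: a pixel r from the principal point sees the ray r / f radians off the axis. A picture is of the moment at which its call begins: read the wrist's pose just before it.
- r.hand_in(): hands the job in, once; it reports no verdict.
The state is a dict: "clock": time; "joints": joint angles; "qvel": joint speeds; "tau": joint torques, N m; "tcp_pos": TCP position; "orientation": TCP orientation; "contact_force": force on the tool from outside, world axes, zero at the start; "moment": the same for the moment, N m; "grip_width": finger opening in m.
Only numpy, scipy, OpenCV 4.12 (cv2) and the standard library are available. Lean on these libraries where they do the work, as an engineer would, in place of code of your own. Each camera call takes 0.05 s, during which the arm holds its last target.

## Working session

There is one attempt and no reset: what is moved stays moved. The work goes in short steps, Python scripts to look and compute and a tool call to move; the robot and the scene stay as the last step left them, time stands still between calls to the robot, and variables do not carry over. Pictures are saved under pics/ and viewed, and the job is handed in when it is done.

Besides the shell and the picture viewer there is one more tool, called after "Call:" by a JSON object that holds its "op" and its "data". apply_moves: Moves the arm, as the interface text tells. Shifts and turns lie within -1 to 1; 1 stands for 12 cm of shift or 120 degrees of turn. Its arguments: {"type":"object","properties":{"dp":{"type":"array"},"twist":{"type":"array"},"jaw":{"type":"array"},"grip_force":{"type":"number"}},"required":["dp","twist","jaw"]}

```bash
mkdir -p pics; ls
python3 - <<'E'
from bench import r
import cv2,numpy as np
o=r.get_obs()
for k,v in o.items(): print(k,np.round(v,4))
print(r.hold_point_z)
for n in ["scene","top"]:
    f=r.grab_frame(n)
    cv2.imwrite(f"pics/{n}0.png",f["color"][:,:,::-1])
    np.savez(f"{n}0.npz",**{k:np.array(v) for k,v in f.items()})
    print(n,f["intrinsics"],np.round(f["R"],3),f["t"])
E
```

```text
pics
clock 0.0
joints [ 1.1389  0.4778  0.0224  1.5565 -0.0115  1.1093 -0.0831]
qvel [-0.0017  0.     -0.0012 -0.0007 -0.0014  0.0012  0.0014]
tau [-8.00000e-04 -5.96459e+01  1.60740e+00 -2.81199e+01  1.24000e-02
  9.50000e-03 -0.00000e+00]
tcp_pos [ 0.2147 -0.6397  0.4037]
orientation [-2.5497  1.8337  0.0026]
contact_force [ 0.2759 -0.1057 -0.4737]
moment [-0.0157  0.0345  0.0194]
grip_width 0.0857
0.1547
scene [[473.00521388   0.         317.29978046]
 [  0.         473.00521388 235.98078609]
 [  0.           0.           1.        ]] [[ 0.211  0.977 -0.006]
 [ 0.716 -0.159 -0.68 ]
 [-0.665  0.139 -0.734]] [-0.05657155 -0.34381347  1.25468947]
top [[518.00219378   0.         313.66614894]
 [  0.         518.00219378 240.20154691]
 [  0.           0.           1.        ]] [[-0.003 -1.    -0.017]
 [-0.997  0.004 -0.076]
 [ 0.076  0.017 -0.997]] [-0.06334118  0.55002092  1.02720055]
```

View pics/scene0.png

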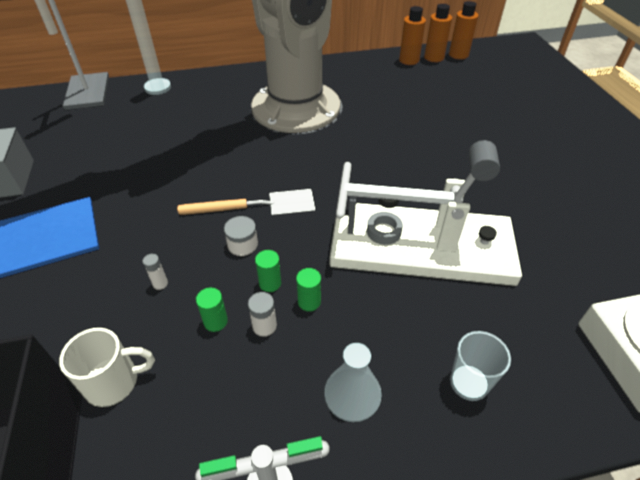

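View pics/top0.png

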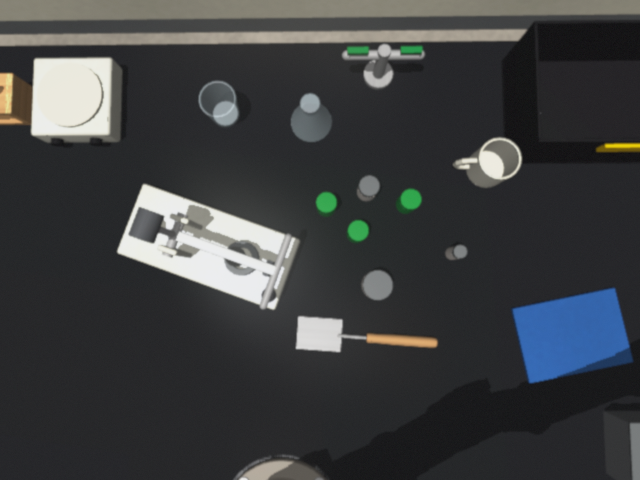

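The scene shows three white jars with grey caps, by top-view pixel: a wide one at (377,285), a medium one at (369,187) between three green look-alikes, and a slim one at (458,252). The mixer is at about (210,245), arm closed, crossbar from (287,237) to (267,303). I'll measure these and confirm the jar in a crop.

```bash
cat > h.py <<'E'
import numpy as np,cv2
def load(n): return dict(np.load(n))
def pts(f):
    K=f["intrinsics"];z=f["z_map"];v,u=np.mgrid[:z.shape[0],:z.shape[1]]
    c=np.stack([(u-K[0,2])/K[0,0]*z,(v-K[1,2])/K[1,1]*z,z],-1)
    w=(c-f["t"])@f["R"]; w[z==0]=np.nan; return w
def ray(f,u,v,h):
    K=f["intrinsics"];d=f["R"].T@np.array([(u-K[0,2])/K[0,0],(v-K[1,2])/K[1,1],1]);o=-f["R"].T@f["t"]
    return o+d*(h-o[2])/d[2]
def proj(f,X):
    c=f["R"]@X+f["t"];K=f["intrinsics"];return K[:2,:2]@(c[:2]/c[2])+K[:2,2]
E
python3 - <<'E'
from h import *
for n in ["top","scene"]:
    f=load(n+"0.npz");w=pts(f);c=f["color"].astype(int)
    sat=c.max(-1)-c.min(-1)
    for nm,h,X in [("mid",.07,(369,187)),("squat",.05,(377,285)),("slim",.07,(458,252))] if n=="top" else [("mid",.07,(262,304)),("squat",.05,(240,225)),("slim",.07,(152,262))]:
        m=((abs(w[...,2]-h)<.012)&(sat<40)).astype(np.uint8)
        k,l,s,ce=cv2.connectedComponentsWithStats(m)
        best=min(range(1,k),key=lambda i:np.hypot(*(ce[i]-X))+(1000 if s[i,4]<20 else 0))
        mm=l==best
        P=w[mm]; cap=P[P[:,2]>h-.006]
        print(n,nm,ce[best].round(1),s[best],"ray",ray(f,*ce[best],h).round(4),"med",np.median(cap,0).round(4), "ext",(np.ptp(cap,0)).round(3))
f=load("top0.npz");w=pts(f);c=f["color"]
# crossbar
for (u,v) in [(287,237),(267,303),(277,270),(240,258),(150,225),(166,250),(178,218)]:
    print((u,v),w[v,u].round(3),ray(f,u,v,.135).round(3))
big=np.hstack([cv2.resize(c[130:320,320:480],(400,475)),cv2.resize(c[175:315,110:310],(400,280))[:].repeat(1,0) if 0 else cv2.resize(c[175:315,110:310],(400,475))])
cv2.imwrite("pics/crop1.png",big[:,:,::-1])
E
```

```text
top mid [368.6 186.1] [359 176  21  21 344] ray [ 0.6507 -0.1731  0.07  ] med [ 0.6507 -0.1735  0.0711] ext [0.039 0.039 0.012]
top squat [377.2 285. ] [362 271  31  29 691] ray [ 0.4594 -0.1895  0.05  ] med [ 0.4594 -0.1892  0.0513] ext [0.054 0.057 0.011]
top slim [459.  251.6] [452 245  15  14 161] ray [ 0.5229 -0.3445  0.07  ] med [ 0.523  -0.3445  0.0711] ext [0.025 0.025 0.011]
scene mid [261.  303.9] [248 292  26  25 508] ray [ 0.6567 -0.1739  0.07  ] med [ 0.6548 -0.1741  0.0699] ext [0.039 0.039 0.009]
scene squat [239.9 228.6] [225 216  31  27 661] ray [ 0.4661 -0.19    0.05  ] med [ 0.4634 -0.1902  0.0501] ext [0.059 0.057 0.01 ]
scene slim [151.1 260.9] [143 253  17  16 203] ray [ 0.5291 -0.3447  0.07  ] med [ 0.5262 -0.346   0.07  ] ext [0.026 0.025 0.009]
(287, 237) [ 0.547 -0.019  0.137] [ 0.547 -0.019  0.135]
(267, 303) [0.429 0.016 0.136] [0.429 0.016 0.135]
(277, 270) [ 0.488 -0.002  0.138] [ 0.488 -0.001  0.135]
(240, 258) [0.509 0.065 0.139] [0.509 0.065 0.135]
(150, 225) [0.559 0.196 0.234] [0.57  0.23  0.135]
(166, 250) [0.524 0.197 0.145] [0.524 0.2   0.135]
(178, 218) [0.581 0.176 0.146] [0.583 0.179 0.135]
```

View pics/crop1.png

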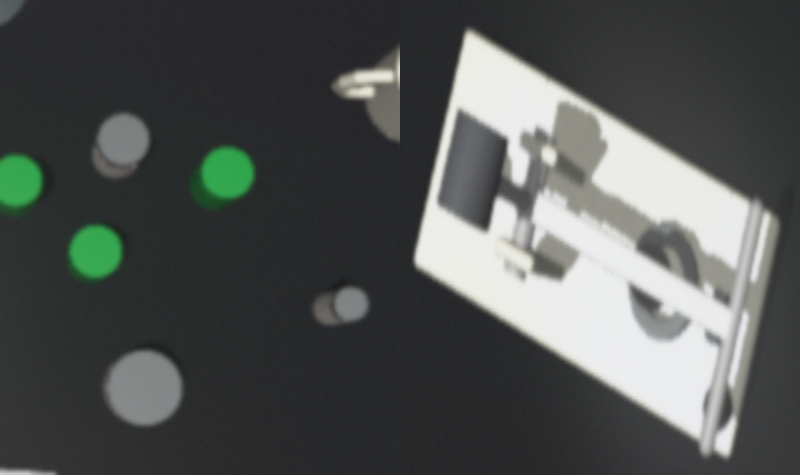

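The left of the crop confirms the medium jar at (368,186): grey cap 39 mm across, versus 57 mm and 25 mm for the others. The right shows the mixer with its arm shut. Next I refine the mixer's axes.

Run:
```python
from h import *
for n in ["top","scene"]:
    f=load(n+"0.npz");w=pts(f);c=f["color"].astype(int)
    X=w[...,0];Y=w[...,1];Z=w[...,2]
    box=(X>.35)&(X<.75)&(Y>-.08)&(Y<.32)
    # base top
    hist=np.histogram(Z[box&(Z>.005)],bins=np.arange(.005,.26,.005));print([(round(b,3),a) for a,b in zip(*hist) if a>10])
    br=c.min(-1)>110
    m=box&(br)&(Z>.012)&(Z<.06)
    P=w[m][:,:2].astype(np.float32)
    rr=cv2.minAreaRect(P*1000);print(n,"base",rr,np.median(Z[m]))
    a=np.array([.0645,.188]);a/=np.linalg.norm(a);b=np.array([a[1],-a[0]])
    hi=box&(Z>.120)&(Z<.15)
    s=(w[...,:2]-np.array([.488,-.001]))
    S=s@a;T=s@b
    cb=hi&(abs(S)<.016)&(abs(T)<.09)&((abs(T)>.012))
    Q=w[cb]; l=cv2.fitLine(Q[:,:2].astype(np.float32),cv2.DIST_HUBER,0,1e-4,1e-4).ravel()
    t=(Q[:,:2]-l[2:])@l[:2];print("crossbar dir",np.degrees(np.arctan2(l[1],l[0])),"centre",l[2:]+l[:2]*(t.min()+t.max())/2,np.ptp(t),"ztop",np.percentile(Q[:,2],[50,90]))
    bm=hi&(S>.02)&(S<.16)&(abs(T)<.02)
    Q=w[bm];l=cv2.fitLine(Q[:,:2].astype(np.float32),cv2.DIST_HUBER,0,1e-4,1e-4).ravel();print("beam dir",np.degrees(np.arctan2(l[1],l[0])),"pt",l[2:])
    # ring : dark greyish pts with z ~.054
    wc=np.array([.488,-.001])+.08*a
    rg=box&(abs(Z-.054)<.006)&(np.hypot(X-wc[0],Y-wc[1])<.045)&(c.max(-1)<140)
    Q=w[rg][:,:2].astype(np.float32);print("ring",len(Q),cv2.minEnclosingCircle(Q*1000), Z[rg].mean())
```

```text
[(np.float64(0.005), np.int64(923)), (np.float64(0.015), np.int64(21)), (np.float64(0.02), np.int64(29)), (np.float64(0.025), np.int64(2218)), (np.float64(0.03), np.int64(6072)), (np.float64(0.035), np.int64(208)), (np.float64(0.04), np.int64(25)), (np.float64(0.045), np.int64(65)), (np.float64(0.05), np.int64(196)), (np.float64(0.055), np.int64(218)), (np.float64(0.065), np.int64(33)), (np.float64(0.07), np.int64(48)), (np.float64(0.08), np.int64(11)), (np.float64(0.085), np.int64(13)), (np.float64(0.1), np.int64(15)), (np.float64(0.11), np.int64(11)), (np.float64(0.115), np.int64(35)), (np.float64(0.12), np.int64(59)), (np.float64(0.125), np.int64(112)), (np.float64(0.13), np.int64(182)), (np.float64(0.135), np.int64(1463)), (np.float64(0.14), np.int64(354)), (np.float64(0.145), np.int64(157)), (np.float64(0.15), np.int64(12)), (np.float64(0.155), np.int64(13)), (np.float64(0.165), np.int64(16)), (np.float64(0.175), np.int64(11)), (np.float64(0.18), np.int64(12)), (np.float64(0.215), np.int64(44)), (np.float64(0.22), np.int64(57)), (np.float64(0.225), np.int64(113)), (np.float64(0.
[... 1703 characters left out ...]
), np.int64(16)), (np.float64(0.195), np.int64(33)), (np.float64(0.2), np.int64(60)), (np.float64(0.205), np.int64(71)), (np.float64(0.21), np.int64(79)), (np.float64(0.215), np.int64(99)), (np.float64(0.22), np.int64(115)), (np.float64(0.225), np.int64(144)), (np.float64(0.23), np.int64(247)), (np.float64(0.235), np.int64(184))]
scene base ((540.151123046875, 147.2249755859375), (340.0069885253906, 152.4292755126953), 69.98038482666016) 0.02981920414600782
crossbar dir -19.93555 centre [0.48726812 0.00158388] 0.1419916169712862 ztop [0.13572004 0.13763327]
beam dir 70.089455 pt [0.52553475 0.09124344]
ring 235 ((521.2561645507812, 73.54259490966797), 31.040218353271484) 0.052566357220637114
```

```bash
cat >> h.py <<'E'
from scipy.spatial.transform import Rotation as Ro
A=np.array([np.cos(np.radians(70)),np.sin(np.radians(70)),0]);YB=np.array([-A[1],A[0],0])
C=np.array([.487,.0015,.13]);H=C+.195*A;W=C+.08*A;W[2]=.054
def state():
    from bench import r
    o=r.get_obs();return o
def show(o):
    R=Ro.from_rotvec(o["orientation"]).as_matrix();hp=o["tcp_pos"]+R[:,2]*.1547
    print("t",o["clock"],"hold",hp.round(4),"yaw",np.degrees(np.arctan2(R[1,0],R[0,0])).round(1),"tilt",np.degrees(np.arccos(-R[2,2])).round(2),"F",np.round(o["contact_force"],2),"M",np.round(o["moment"],2),"w",np.round(o["grip_width"],4),"j",np.round(o["joints"],2))
    return R,hp
def plan(hp_t,yaw_t,n,R=None,hp=None):
    """rows from now to hold point/yaw (tool down)"""
    if R is None: R,hp=show(state())
    y=np.radians(yaw_t);Rt=np.array([[np.cos(y),np.sin(y),0],[np.sin(y),-np.cos(y),0],[0,0,-1]])
    p=hp-R[:,2]*.1547;pt=np.array(hp_t)-Rt[:,2]*.1547
    rv=Ro.from_matrix(R.T@Rt).as_rotvec()
    dp=[];tw=[]
    for i in range(n):
        Ri=R@Ro.from_rotvec(rv*i/n).as_matrix()
        dp.append([round(float(x),3) for x in Ri.T@(pt-p)/n/.12]);tw.append([round(float(x),4) for x in rv/n/np.radians(120)])
    print("step mm",np.linalg.norm(pt-p)/n*1e3,"deg",np.degrees(np.linalg.norm(rv))/n);print('dp',dp);print('tw',tw)
E
python3 - <<'E'
from h import *
print(C,H,W)
plan(C-.045*YB+[0,0,.10],70,18)
E
```

```text
[0.487  0.0015 0.13  ] [0.55369393 0.18474006 0.13      ] [0.51436161 0.07667541 0.054     ]
t 0.1 hold [ 0.2146 -0.6395  0.2492] yaw -71.4 tilt 0.09 F [-0.49  0.3   0.67] M [ 0.03 -0.02  0.01] w 0.0854 j [ 1.14  0.48  0.02  1.56 -0.01  1.11 -0.08]
step mm 38.926966874340714 deg 7.858189261813702
dp [[-0.228, -0.23, 0.009], [-0.195, -0.259, 0.009], [-0.157, -0.283, 0.009], [-0.117, -0.302, 0.009], [-0.075, -0.316, 0.009], [-0.031, -0.323, 0.009], [0.014, -0.324, 0.009], [0.058, -0.319, 0.009], [0.101, -0.308, 0.009], [0.142, -0.292, 0.009], [0.181, -0.269, 0.009], [0.216, -0.242, 0.009], [0.247, -0.21, 0.009], [0.273, -0.175, 0.009], [0.295, -0.136, 0.009], [0.31, -0.094, 0.009], [0.32, -0.051, 0.009], [0.324, -0.007, 0.009]]
tw [[-0.0001, 0.0, -0.0655], [-0.0001, 0.0, -0.0655], [-0.0001, 0.0, -0.0655], [-0.0001, 0.0, -0.0655], [-0.0001, 0.0, -0.0655], [-0.0001, 0.0, -0.0655], [-0.0001, 0.0, -0.0655], [-0.0001, 0.0, -0.0655], [-0.0001, 0.0, -0.0655], [-0.0001, 0.0, -0.0655], [-0.0001, 0.0, -0.0655], [-0.0001, 0.0, -0.0655], [-0.0001, 0.0, -0.0655], [-0.0001, 0.0, -0.0655], [-0.0001, 0.0, -0.0655], [-0.0001, 0.0, -0.0655], [-0.0001, 0.0, -0.0655], [-0.0001, 0.0, -0.0655]]
```

Call:
{"op": "apply_moves", "data": {"dp": [[-0.23,-0.23,0.01],[-0.195,-0.26,0.01],[-0.16,-0.28,0.01],[-0.12,-0.3,0.01],[-0.075,-0.315,0.01],[-0.03,-0.32,0.01],[0.015,-0.325,0.01],[0.06,-0.32,0.01],[0.1,-0.31,0.01],[0.14,-0.29,0.01],[0.18,-0.27,0.01],[0.215,-0.24,0.01],[0.25,-0.21,0.01],[0.27,-0.175,0.01],[0.295,-0.135,0.01],[0.31,-0.095,0.01],[0.32,-0.05,0.01],[0.1,-0.005,0.01],[0,0,0]], "twist": [[0,0,-0.065],[0,0,-0.065],[0,0,-0.065],[0,0,-0.065],[0,0,-0.065],[0,0,-0.065],[0,0,-0.065],[0,0,-0.065],[0,0,-0.065],[0,0,-0.065],[0,0,-0.065],[0,0,-0.065],[0,0,-0.065],[0,0,-0.065],[0,0,-0.065],[0,0,-0.065],[0,0,-0.065],[0,0,-0.065],[0,0,0]], "jaw": [0,0,0,0,0,0,0,0,0,0,0,0,0,0,0,0,0,0,0]}}

```text
clock: 2.0
tcp_pos: [0.5014, -0.0037, 0.3757]
orientation: [-2.492, -1.898, 0.007]
contact_force: [0.5, -0.3, -0.3]
grip_width: 0.0854
```

Run:
```python
from h import *
plan(C-.045*YB+[0,0,.10],70,6)
from bench import r
f=r.grab_frame("wrist");cv2.imwrite("pics/w1.png",f["color"][:,:,::-1]);print(f["hand_eye"],f["intrinsics"])
```

```text
t 2.0 hold [ 0.5001 -0.003   0.221 ] yaw 74.6 tilt 0.56 F [ 0.52 -0.33 -0.31] M [ 0.02  0.01 -0.03] w 0.0854 j [ 0.52  0.32 -0.76  1.95  0.25  0.98  0.95]
step mm 5.161511123518133 deg 0.7691513779912098
dp [[-0.003, 0.041, -0.013], [-0.003, 0.041, -0.013], [-0.002, 0.041, -0.013], [-0.002, 0.041, -0.013], [-0.001, 0.041, -0.013], [-0.001, 0.041, -0.013]]
tw [[-0.0008, -0.0001, 0.0064], [-0.0008, -0.0001, 0.0064], [-0.0008, -0.0001, 0.0064], [-0.0008, -0.0001, 0.0064], [-0.0008, -0.0001, 0.0064], [-0.0008, -0.0001, 0.0064]]
[[ 9.99999595e-01 -8.97629156e-04 -6.83399525e-05  7.07884442e-05]
 [ 8.71896513e-04  9.46839650e-01  3.21704706e-01 -8.32674040e-02]
 [-2.24064547e-04 -3.21704635e-01  9.46840048e-01  3.14396874e-02]
 [ 0.00000000e+00  0.00000000e+00  0.00000000e+00  1.00000000e+00]] [[371.64829954   0.         318.56374028]
 [  0.         371.64829954 240.73618241]
 [  0.           0.           1.        ]]
```

View pics/w1.png

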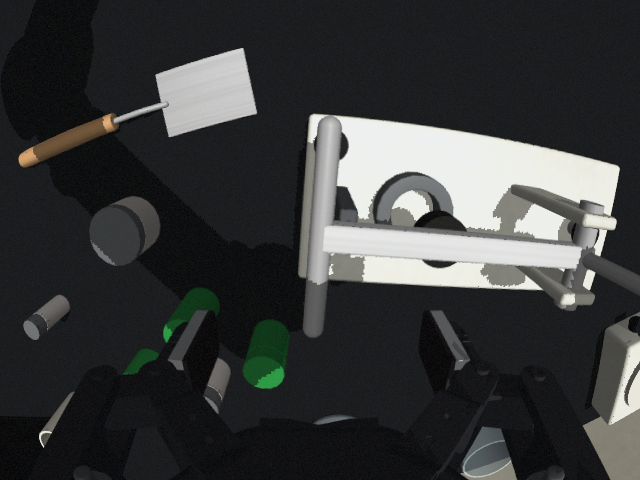

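```bash
cat >> h.py <<'E'
def wray(f,o,u,v,h):
    K=f["intrinsics"];x=(u-K[0,2])/K[0,0];y=(v-K[1,2])/K[1,1];th=np.hypot(x,y);d=np.array([x/th*np.sin(th),y/th*np.sin(th),np.cos(th)])
    T=np.array(f["hand_eye"]);R=Ro.from_rotvec(o["orientation"]).as_matrix()
    d=R@T[:3,:3]@d;p=R@T[:3,3]+o["tcp_pos"];return p+d*(h-p[2])/d[2]
E
python3 - <<'E'
from h import *
from bench import r
o=r.get_obs();f=r.grab_frame("wrist")
for u,v in [(314,335),(330,118)]: print(wray(f,o,u,v,.13).round(4))
print(C-.072*YB,C+.072*YB)
# well ring outer ellipse in view
for u,v in [(375,215),(452,215),(415,174)]: print(wray(f,o,u,v,.054).round(4))
E
```

```text
[ 0.5532 -0.0219  0.13  ]
[0.4201 0.0256 0.13  ]
[ 0.55465787 -0.02312545  0.13      ] [0.41934213 0.02612545 0.13      ]
[0.5044 0.0429 0.054 ]
[0.5218 0.1073 0.054 ]
[0.4799 0.0827 0.054 ]
```

Wrist rays put the bar ends within about 1.5 mm of my model. I'll line up over the half of the bar away from the robot, then go down.

Call:
{"op": "apply_moves", "data": {"dp": [[0,0.06,0],[0,0.07,0],[0,0.07,0],[0,0.05,0],[0,0,0.15],[0,0,0.2],[0,0,0.15]], "twist": [[0,0,0.01],[0,0,0.01],[0,0,0.01],[0,0,0.008],[0,0,0],[0,0,0],[0,0,0]], "jaw": [0,0,0,0,0,0,0]}}

```text
clock: 2.8
tcp_pos: [0.5338, -0.0231, 0.3162]
orientation: [-2.606, -1.753, 0.004]
contact_force: [-0.8, -0.3, -0.1]
grip_width: 0.0853
```

Run:
```python
from h import *
plan(C-.045*YB,70,2)
```

```text
t 2.8 hold [ 0.5334 -0.0232  0.1615] yaw 67.9 tilt 0.15 F [-0.76 -0.29 -0.08] M [0.04 0.03 0.04] w 0.0853 j [ 0.47  0.44 -0.67  1.94  0.35  0.89  0.8 ]
step mm 16.576347621121453 deg 1.0770710729509114
dp [[0.028, -0.032, 0.131], [0.029, -0.031, 0.131]]
tw [[-0.0005, 0.0004, -0.009], [-0.0005, 0.0004, -0.009]]
```

Call:
{"op": "apply_moves", "data": {"dp": [[0.03,-0.03,0.12],[0.03,-0.03,0.12],[0.02,0,0.04],[0,0,0]], "twist": [[0,0,-0.009],[0,0,-0.009],[0,0,0],[0,0,0]], "jaw": [0,0,0,0]}}

```text
clock: 3.2
tcp_pos: [0.5305, -0.0115, 0.2784]
orientation: [-2.571, -1.8, 0.008]
contact_force: [-0.5, -0.4, 0.4]
grip_width: 0.0855
```

Run:
```python
from h import *
plan(C-.045*YB,70,2)
```

```text
t 3.2 hold [ 0.5295 -0.0116  0.1238] yaw 70.0 tilt 0.35 F [-0.51 -0.35  0.38] M [ 0.   -0.03  0.07] w 0.0855 j [ 0.43  0.49 -0.66  1.97  0.4   0.82  0.77]
step mm 3.3935708774379854 deg 0.17538706948617658
dp [[-0.011, -0.001, -0.026], [-0.011, -0.001, -0.026]]
tw [[-0.0013, 0.0006, -0.0], [-0.0013, 0.0006, -0.0]]
```

Call:
{"op": "apply_moves", "data": {"dp": [[-0.02,0,-0.05],[0,0,0],[0,0,0],[0,0,0],[0,0,0],[0,0,0]], "twist": [[0,0,0],[0,0,0],[0,0,0],[0,0,0],[0,0,0],[0,0,0]], "jaw": [0,150,200,255,255,255], "grip_force": 30}}

```text
clock: 3.8
tcp_pos: [0.5309, -0.0138, 0.2879]
orientation: [2.574, 1.801, -0.002]
contact_force: [-0.7, 3.3, 2.7]
grip_width: 0.0127
```

Run:
```python
from h import *
R,hp=show(state())
G=H-.045*YB
print("rel",((hp-G)@A).round(4),(hp-G)[2].round(4),((hp-G)@YB).round(4))
```

```text
t 3.8 hold [ 0.5308 -0.0139  0.1332] yaw 69.9 tilt 0.06 F [-0.66  3.34  2.74] M [0.46 0.27 0.1 ] w 0.0127 j [ 0.44  0.47 -0.66  1.97  0.39  0.83  0.78]
rel -0.1945 0.0032 -0.0015
```

Call:
{"op": "apply_moves", "data": {"dp": [[0,0,-0.04],[0.005,0,-0.08],[0.01,0,-0.083],[0.015,0,-0.082],[0.02,0,-0.081],[0.023,0,-0.08],[0.027,0,-0.079],[0.03,0,-0.077]], "twist": [[0,0,0],[0,0,0],[0,0,0],[0,0,0],[0,0,0],[0,0,0],[0,0,0],[0,0,0]], "jaw": [255,255,255,255,255,255,255,255]}}

```text
clock: 4.6
tcp_pos: [0.5362, 0.0005, 0.3652]
orientation: [2.574, 1.8, -0.006]
contact_force: [1.4, -0.9, -3.3]
grip_width: 0.0125
```

```bash
cat >> h.py <<'E'
def rel():
    o=state();R,hp=show(o);G=H-.045*YB-[0,0,-.003]
    d=hp-G;a=d@A;z=d[2];t=np.arctan2(z,-a);F=o["contact_force"]
    print("t",t.round(3),"rad",np.hypot(a,z).round(4),"y",(d@YB).round(4),"Ftan",(F@(A*np.sin(t)+np.array([0,0,np.cos(t)]))).round(2),"Frad",(F@(-A*np.cos(t)+np.array([0,0,np.sin(t)]))).round(2))
    return t
def arc(t,step,n):
    print([[round(step/12*np.sin(t+(k+.5)*step/19.5)*10/10,3),0,round(-step/12*np.cos(t+(k+.5)*step/19.5),3)] for k in range(n)])
E
python3 - <<'E'
from h import *
t=rel();arc(t,1.0,12)
E
```

```text
t 4.6 hold [5.358e-01 1.000e-04 2.105e-01] yaw 69.9 tilt 0.22 F [ 1.44 -0.92 -3.32] M [-0.39 -0.3   0.04] w 0.0125 j [ 0.46  0.38 -0.72  1.89  0.3   0.98  0.83]
t 0.407 rad 0.1956 y -0.0014 Ftan -3.19 Frad -0.97
[[np.float64(0.035), 0, np.float64(-0.076)], [np.float64(0.039), 0, np.float64(-0.074)], [np.float64(0.043), 0, np.float64(-0.072)], [np.float64(0.046), 0, np.float64(-0.069)], [np.float64(0.05), 0, np.float64(-0.067)], [np.float64(0.053), 0, np.float64(-0.064)], [np.float64(0.056), 0, np.float64(-0.062)], [np.float64(0.059), 0, np.float64(-0.059)], [np.float64(0.062), 0, np.float64(-0.055)], [np.float64(0.065), 0, np.float64(-0.052)], [np.float64(0.068), 0, np.float64(-0.049)], [np.float64(0.07), 0, np.float64(-0.045)]]
```

Radius and load (about 3 N) agree with the arm being held. On I go.

Call:
{"op": "apply_moves", "data": {"dp": [[0.035,0,-0.076],[0.039,0,-0.074],[0.043,0,-0.072],[0.046,0,-0.069],[0.05,0,-0.067],[0.053,0,-0.064],[0.056,0,-0.062],[0.059,0,-0.059],[0.062,0,-0.055],[0.065,0,-0.052],[0.068,0,-0.049],[0.07,0,-0.045]], "twist": [[0,0,0],[0,0,0],[0,0,0],[0,0,0],[0,0,0],[0,0,0],[0,0,0],[0,0,0],[0,0,0],[0,0,0],[0,0,0],[0,0,0]], "jaw": [255,255,255,255,255,255,255,255,255,255,255,255]}}

```text
clock: 5.8
tcp_pos: [0.5648, 0.0795, 0.4641]
orientation: [2.573, 1.797, -0.01]
contact_force: [-0.5, -1.8, 3.8]
grip_width: 0.0128
```

Run:
```python
from h import *
t=rel();arc(t,.9,12)
```

```text
t 5.8 hold [0.5642 0.0785 0.3094] yaw 69.9 tilt 0.41 F [-0.52 -1.83  3.82] M [-0.66  0.47  0.  ] w 0.0128 j [ 0.35  0.35 -0.76  1.7   0.26  1.2   0.75]
t 1.072 rad 0.2009 y -0.0013 Ftan 0.16 Frad 4.26
[[np.float64(0.067), 0, np.float64(-0.034)], [np.float64(0.068), 0, np.float64(-0.031)], [np.float64(0.07), 0, np.float64(-0.028)], [np.float64(0.071), 0, np.float64(-0.025)], [np.float64(0.072), 0, np.float64(-0.022)], [np.float64(0.073), 0, np.float64(-0.018)], [np.float64(0.074), 0, np.float64(-0.015)], [np.float64(0.074), 0, np.float64(-0.011)], [np.float64(0.075), 0, np.float64(-0.008)], [np.float64(0.075), 0, np.float64(-0.005)], [np.float64(0.075), 0, np.float64(-0.001)], [np.float64(0.075), 0, np.float64(0.002)]]
```

Call:
{"op": "apply_moves", "data": {"dp": [[0.068,0,-0.024],[0.069,0,-0.021],[0.071,0,-0.018],[0.072,0,-0.016],[0.072,0,-0.014],[0.073,0,-0.012],[0.073,0,-0.01],[0.073,0,-0.006]], "twist": [[0,0,0],[0,0,0],[0,0,0],[0,0,0],[0,0,0],[0,0,0],[0,0,0],[0,0,0]], "jaw": [255,255,255,255,255,255,255,255]}}

```text
clock: 6.6
tcp_pos: [0.5909, 0.1547, 0.4863]
orientation: [2.57, 1.803, 0.009]
contact_force: [1.5, 0.8, 2.8]
grip_width: 0.0126
```

Run:
```python
from h import *
t=rel();arc(t,.5,14)
```

```text
t 6.6 hold [0.5919 0.155  0.3316] yaw 70.1 tilt 0.37 F [1.51 0.81 2.78] M [-0.25 -0.11 -0.02] w 0.0126 j [ 0.21  0.4  -0.77  1.58  0.29  1.27  0.62]
t 1.496 rad 0.1991 y -0.0011 Ftan 1.48 Frad 2.68
[[np.float64(0.042), 0, np.float64(-0.003)], [np.float64(0.042), 0, np.float64(-0.002)], [np.float64(0.042), 0, np.float64(-0.0)], [np.float64(0.042), 0, np.float64(0.001)], [np.float64(0.042), 0, np.float64(0.002)], [np.float64(0.042), 0, np.float64(0.003)], [np.float64(0.041), 0, np.float64(0.004)], [np.float64(0.041), 0, np.float64(0.005)], [np.float64(0.041), 0, np.float64(0.006)], [np.float64(0.041), 0, np.float64(0.007)], [np.float64(0.041), 0, np.float64(0.008)], [np.float64(0.041), 0, np.float64(0.009)], [np.float64(0.04), 0, np.float64(0.01)], [np.float64(0.04), 0, np.float64(0.011)]]
```

Call:
{"op": "apply_moves", "data": {"dp": [[0.04,0,0],[0.035,0,0],[0.025,0,0.001],[0.02,0,0.001],[0.02,0,0.001],[0.02,0,0.002]], "twist": [[0,0,0],[0,0,0],[0,0,0],[0,0,0],[0,0,0],[0,0,0]], "jaw": [255,255,255,255,255,255]}}

```text
clock: 7.2
tcp_pos: [0.5985, 0.1758, 0.4858]
orientation: [2.57, 1.805, 0.013]
contact_force: [1.5, 1.2, 2.7]
grip_width: 0.0128
```

Run:
```python
from h import *
t=rel();arc(t,.24,10)
```

```text
t 7.2 hold [0.5996 0.1765 0.3311] yaw 70.1 tilt 0.48 F [1.51 1.22 2.68] M [ 0.08 -0.27  0.04] w 0.0128 j [ 0.17  0.43 -0.76  1.55  0.3   1.28  0.59]
t 1.611 rad 0.1983 y -0.001 Ftan 1.56 Frad 2.74
[[np.float64(0.02), 0, np.float64(0.001)], [np.float64(0.02), 0, np.float64(0.001)], [np.float64(0.02), 0, np.float64(0.001)], [np.float64(0.02), 0, np.float64(0.002)], [np.float64(0.02), 0, np.float64(0.002)], [np.float64(0.02), 0, np.float64(0.002)], [np.float64(0.02), 0, np.float64(0.002)], [np.float64(0.02), 0, np.float64(0.003)], [np.float64(0.02), 0, np.float64(0.003)], [np.float64(0.02), 0, np.float64(0.003)]]
```

Call:
{"op": "apply_moves", "data": {"dp": [[0.02,0,0.002],[0.02,0,0.002],[0.02,0,0.002],[0.02,0,0.003],[0.02,0,0.003],[0.02,0,0.003],[0.02,0,0.004],[0.02,0,0.004]], "twist": [[0,0,0],[0,0,0],[0,0,0],[0,0,0],[0,0,0],[0,0,0],[0,0,0],[0,0,0]], "jaw": [255,255,255,255,255,255,255,255]}}

```text
clock: 8.0
tcp_pos: [0.6056, 0.1955, 0.4832]
orientation: [2.571, 1.805, 0.014]
contact_force: [2.3, 2.0, 3.6]
grip_width: 0.0126
```

Run:
```python
from h import *
t=rel();arc(t,.24,8)
```

```text
t 8.0 hold [0.6068 0.1962 0.3285] yaw 70.1 tilt 0.51 F [2.31 1.96 3.58] M [ 0.04 -0.25 -0.02] w 0.0126 j [ 0.13  0.45 -0.76  1.52  0.32  1.29  0.56]
t 1.718 rad 0.1976 y -0.001 Ftan 2.08 Frad 3.93
[[np.float64(0.02), 0, np.float64(0.003)], [np.float64(0.02), 0, np.float64(0.003)], [np.float64(0.02), 0, np.float64(0.004)], [np.float64(0.02), 0, np.float64(0.004)], [np.float64(0.02), 0, np.float64(0.004)], [np.float64(0.02), 0, np.float64(0.004)], [np.float64(0.019), 0, np.float64(0.004)], [np.float64(0.019), 0, np.float64(0.005)]]
```

Call:
{"op": "apply_moves", "data": {"dp": [[0.02,0,0.003],[0.02,0,0.003],[0.02,0,0.004],[0.02,0,0.004],[0.02,0,0.004],[0.02,0,0.005]], "twist": [[0,0,0],[0,0,0],[0,0,0],[0,0,0],[0,0,0],[0,0,0]], "jaw": [255,255,255,255,255,255]}}

```text
clock: 8.6
tcp_pos: [0.6109, 0.2101, 0.4797]
orientation: [2.571, 1.805, 0.013]
contact_force: [2.7, 2.0, 2.6]
grip_width: 0.0124
```

Run:
```python
from h import *
t=rel();arc(t,.24,8)
```

```text
t 8.6 hold [0.6121 0.2108 0.325 ] yaw 70.1 tilt 0.48 F [2.72 2.01 2.61] M [ 0.13 -0.3  -0.04] w 0.0124 j [ 0.1   0.47 -0.76  1.5   0.33  1.29  0.53]
t 1.798 rad 0.1971 y -0.0009 Ftan 2.16 Frad 3.17
[[np.float64(0.019), 0, np.float64(0.005)], [np.float64(0.019), 0, np.float64(0.005)], [np.float64(0.019), 0, np.float64(0.005)], [np.float64(0.019), 0, np.float64(0.005)], [np.float64(0.019), 0, np.float64(0.006)], [np.float64(0.019), 0, np.float64(0.006)], [np.float64(0.019), 0, np.float64(0.006)], [np.float64(0.019), 0, np.float64(0.006)]]
```

Call:
{"op": "apply_moves", "data": {"dp": [[0.02,0,0.005],[0.02,0,0.005],[0.02,0,0.005],[0.02,0,0.006],[0.02,0,0.006],[0.02,0,0.006]], "twist": [[0,0,0],[0,0,0],[0,0,0],[0,0,0],[0,0,0],[0,0,0]], "jaw": [255,255,255,255,255,255]}}

```text
clock: 9.2
tcp_pos: [0.6164, 0.2247, 0.4749]
orientation: [2.571, 1.804, 0.012]
contact_force: [3.1, 2.3, 1.7]
grip_width: 0.0125
```

Run:
```python
from h import *
t=rel();arc(t,.24,8)
```

```text
t 9.2 hold [0.6174 0.2254 0.3202] yaw 70.1 tilt 0.43 F [3.05 2.29 1.67] M [ 0.02 -0.33 -0.03] w 0.0125 j [ 0.07  0.49 -0.75  1.48  0.34  1.29  0.51]
t 1.881 rad 0.1966 y -0.0009 Ftan 2.53 Frad 2.57
[[np.float64(0.019), 0, np.float64(0.006)], [np.float64(0.019), 0, np.float64(0.006)], [np.float64(0.019), 0, np.float64(0.007)], [np.float64(0.019), 0, np.float64(0.007)], [np.float64(0.019), 0, np.float64(0.007)], [np.float64(0.019), 0, np.float64(0.007)], [np.float64(0.018), 0, np.float64(0.008)], [np.float64(0.018), 0, np.float64(0.008)]]
```

Call:
{"op": "apply_moves", "data": {"dp": [[0.019,0,0.006],[0.019,0,0.006],[0.019,0,0.007],[0.019,0,0.007],[0.019,0,0.007],[0.019,0,0.007]], "twist": [[0,0,0],[0,0,0],[0,0,0],[0,0,0],[0,0,0],[0,0,0]], "jaw": [255,255,255,255,255,255]}}

```text
clock: 9.8
tcp_pos: [0.6188, 0.23, 0.4742]
orientation: [2.567, 1.786, -0.026]
contact_force: [-5.2, -6.0, 9.8]
grip_width: 0.0128
```

Run:
```python
from h import *
t=rel();arc(t,.24,8)
```

```text
t 9.8 hold [0.6179 0.2268 0.3196] yaw 69.7 tilt 1.24 F [-5.17 -6.    9.79] M [-1.25  1.03  0.13] w 0.0128 j [ 0.05  0.5  -0.74  1.47  0.36  1.32  0.49]
t 1.889 rad 0.1964 y -0.001 Ftan -10.1 Frad 6.98
[[np.float64(0.019), 0, np.float64(0.006)], [np.float64(0.019), 0, np.float64(0.007)], [np.float64(0.019), 0, np.float64(0.007)], [np.float64(0.019), 0, np.float64(0.007)], [np.float64(0.019), 0, np.float64(0.007)], [np.float64(0.019), 0, np.float64(0.008)], [np.float64(0.018), 0, np.float64(0.008)], [np.float64(0.018), 0, np.float64(0.008)]]
```

The bumper is reached at about 1.89 rad: the force flipped to −10 N. I ease off.

Call:
{"op": "apply_moves", "data": {"dp": [[-0.01,0,-0.008],[-0.005,0,-0.004],[0,0,0]], "twist": [[0,0,0],[0,0,0],[0,0,0]], "jaw": [255,255,255]}}

```text
clock: 10.1
tcp_pos: [0.6182, 0.2286, 0.4747]
orientation: [2.567, 1.787, -0.025]
contact_force: [3.9, 3.2, -1.3]
grip_width: 0.013
```

Run:
```python
from h import *
t=rel()
```

```text
t 10.1 hold [0.6174 0.2255 0.3201] yaw 69.7 tilt 1.18 F [ 3.94  3.21 -1.34] M [ 0.67 -0.71  0.19] w 0.013 j [ 0.05  0.5  -0.74  1.47  0.35  1.32  0.49]
t 1.882 rad 0.1965 y -0.0009 Ftan 4.56 Frad 0.05
```

Call:
{"op": "apply_moves", "data": {"dp": [[0.005,0,0.002],[0,0,0]], "twist": [[0,0,0],[0,0,0]], "jaw": [255,255]}}

```text
clock: 10.3
tcp_pos: [0.6185, 0.2294, 0.4744]
orientation: [2.567, 1.788, -0.025]
contact_force: [1.5, 1.3, 0.2]
grip_width: 0.0125
```

Run:
```python
from h import *
t=rel()
```

```text
t 10.3 hold [0.6177 0.2263 0.3198] yaw 69.7 tilt 1.17 F [1.48 1.26 0.19] M [ 0.2  -0.34  0.1 ] w 0.0125 j [ 0.05  0.5  -0.74  1.47  0.36  1.32  0.49]
t 1.886 rad 0.1965 y -0.0009 Ftan 1.55 Frad 0.71
```

Call:
{"op": "apply_moves", "data": {"dp": [[0.003,0,0.001],[0,0,0],[0,0,0],[0,0,0],[0,0,0],[0,0,0],[0,0,0]], "twist": [[0,0,0],[0,0,0],[0,0,0],[0,0,0],[0,0,0],[0,0,0],[0,0,0]], "jaw": [255,255,190,150,120,120,120]}}

```text
clock: 11.0
tcp_pos: [0.6179, 0.2287, 0.4734]
orientation: [2.568, 1.786, -0.033]
contact_force: [0.6, 0.8, -0.8]
grip_width: 0.045
```

Run:
```python
from h import *
t=rel()
from bench import r
f=r.grab_frame("scene");cv2.imwrite("pics/s2.png",cv2.resize(f["color"][60:320,260:560],(750,650))[:600,:,::-1])
f=r.grab_frame("wrist");cv2.imwrite("pics/w2.png",f["color"][:,:,::-1])
```

```text
t 11.0 hold [0.6163 0.2251 0.3188] yaw 69.7 tilt 1.44 F [ 0.62  0.79 -0.83] M [0.05 0.03 0.02] w 0.045 j [ 0.05  0.5  -0.74  1.47  0.36  1.33  0.49]
t 1.88 rad 0.195 y -0.0 Ftan 1.16 Frad -0.5
```

View pics/w2.png

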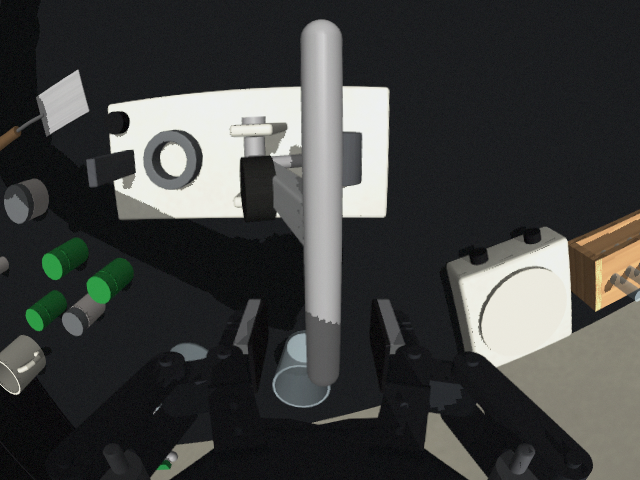

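View pics/s2.png

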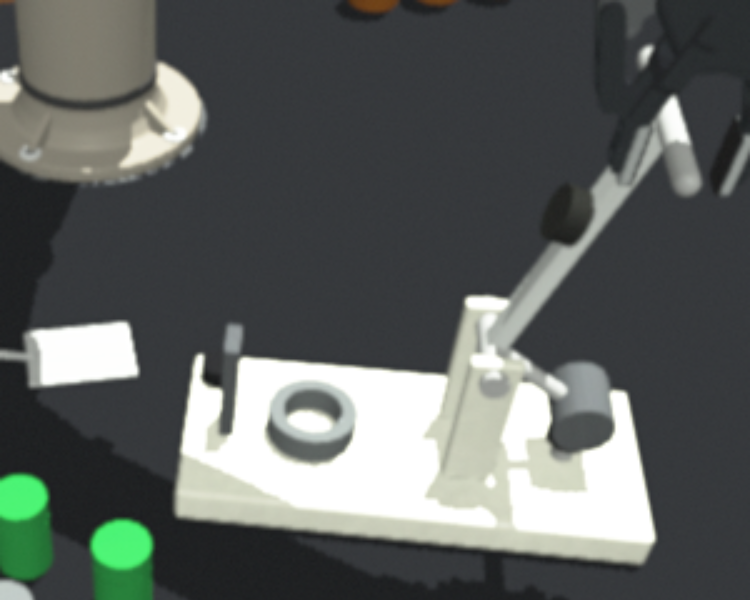

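The wrist view shows the bar (322,200) free between the pads (245 and 390); the scene view shows the arm leaning back with the counterweight on its bumper. I rise clear and check again from above.

Call:
{"op": "apply_moves", "data": {"dp": [[0,0,-0.08],[0,0,-0.15],[0,0,-0.2],[0,0,-0.15],[0,0,0]], "twist": [[0,0,0],[0,0,0],[0,0,0],[0,0,0],[0,0,0]], "jaw": [90,90,90,90,90]}}

```text
clock: 11.6
tcp_pos: [0.6185, 0.2304, 0.5475]
orientation: [2.568, 1.787, -0.033]
contact_force: [0.3, 0.0, -0.0]
grip_width: 0.0553
```

Run:
```python
from h import *
from bench import r
plan([.652,-.1735,.20],30,12)
f=r.grab_frame("top");w=pts(f);c=f["color"].astype(int)
cv2.imwrite("pics/t3.png",cv2.resize(f["color"][150:330,90:330],(800,600))[:,:,::-1])
X,Y,Z=w[...,0],w[...,1],w[...,2]
for hp in [(W[0],W[1])]:
    d=np.hypot(X-hp[0],Y-hp[1])
    m=((d<.042)&(Z>.046)&(Z<.062)&(c.max(-1)<170)).astype(np.uint8)
    cs,_=cv2.findContours(m,cv2.RETR_CCOMP,cv2.CHAIN_APPROX_NONE)
    for k in cs:
        if len(k)>20:
            e=cv2.fitEllipse(k);print(e,ray(f,*e[0],.054).round(4))
b=r.grab_frame("scene");w=pts(b);c=b["color"].astype(int);X,Y,Z=w[...,0],w[...,1],w[...,2]
d=np.hypot(X-W[0],Y-W[1]);m=((d<.042)&(Z>.047)&(Z<.062)&(c.max(-1)<190)).astype(np.uint8)
cs,_=cv2.findContours(m,cv2.RETR_CCOMP,cv2.CHAIN_APPROX_NONE)
for k in cs:
    if len(k)>20:
        e=cv2.fitEllipse(k);print("scene",e,ray(b,*e[0],.054).round(4))
```

```text
t 11.6 hold [0.6169 0.2269 0.3929] yaw 69.7 tilt 1.42 F [ 0.32  0.05 -0.03] M [ 0.05 -0.01 -0.  ] w 0.0553 j [ 0.05  0.46 -0.75  1.36  0.32  1.46  0.52]
step mm 37.40521412694155 deg 3.307892977878117
dp [[-0.252, 0.12, 0.14], [-0.245, 0.134, 0.139], [-0.237, 0.148, 0.139], [-0.228, 0.161, 0.138], [-0.219, 0.174, 0.138], [-0.208, 0.187, 0.137], [-0.198, 0.199, 0.137], [-0.186, 0.21, 0.136], [-0.174, 0.22, 0.136], [-0.161, 0.23, 0.135], [-0.148, 0.239, 0.135], [-0.134, 0.247, 0.134]]
tw [[0.0003, 0.001, 0.0275], [0.0003, 0.001, 0.0275], [0.0003, 0.001, 0.0275], [0.0003, 0.001, 0.0275], [0.0003, 0.001, 0.0275], [0.0003, 0.001, 0.0275], [0.0003, 0.001, 0.0275], [0.0003, 0.001, 0.0275], [0.0003, 0.001, 0.0275], [0.0003, 0.001, 0.0275], [0.0003, 0.001, 0.0275], [0.0003, 0.001, 0.0275]]
((241.25343322753906, 257.8036804199219), (32.662818908691406, 33.10797119140625), 119.11905670166016) [0.5133 0.0758 0.054 ]
((241.37416076660156, 257.83953857421875), (22.37479591369629, 23.47830581665039), 52.64946365356445) [0.5132 0.0756 0.054 ]
scene ((384.9434814453125, 225.00396728515625), (24.126901626586914, 34.31411361694336), 96.0348129272461) [0.5193 0.0749 0.054 ]
scene ((384.6609191894531, 223.87530517578125), (17.155786514282227, 23.792539596557617), 97.3998031616211) [0.5164 0.0752 0.054 ]
```

View pics/t3.png

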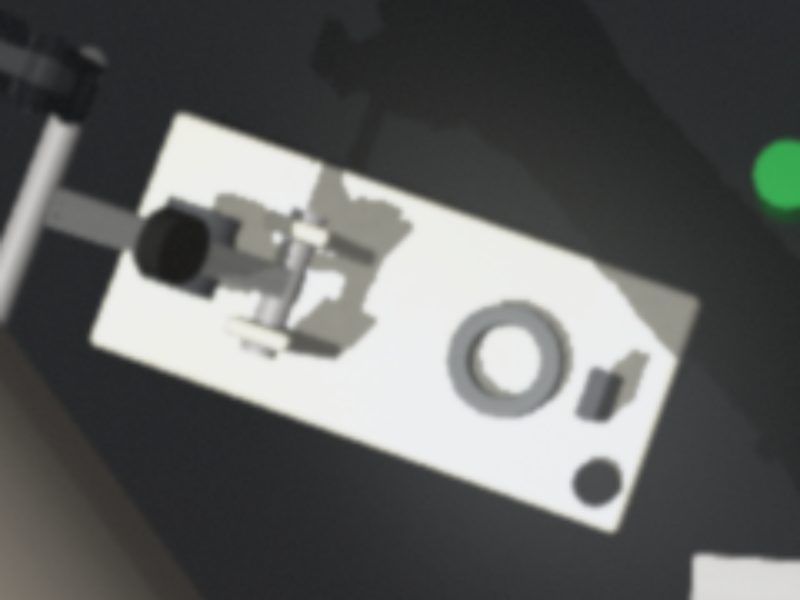

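The top view shows the arm lying open by itself and the well ring free at (510,358) in the crop. On to the jar.

Call:
{"op": "apply_moves", "data": {"dp": [[-0.25,0.12,0],[-0.245,0.135,0],[-0.235,0.15,0.05],[-0.23,0.16,0.14],[-0.22,0.175,0.16],[-0.21,0.185,0.16],[-0.2,0.2,0.16],[-0.185,0.21,0.16],[-0.175,0.22,0.16],[-0.16,0.23,0.16],[-0.15,0.24,0.14],[-0.07,0.12,0.14],[0,0,0.1],[0,0,0]], "twist": [[0.001,0.002,0.027],[0.001,0.002,0.027],[0,0.002,0.027],[0,0.002,0.027],[0,0.002,0.027],[0,0.002,0.027],[0,0,0.027],[0,0,0.027],[0,0,0.027],[0,0,0.027],[0,0,0.027],[0,0,0.027],[0,0,0],[0,0,0]], "jaw": [60,30,30,30,30,30,30,30,30,30,30,30,30,30]}}

```text
clock: 13.1
tcp_pos: [0.6423, -0.1729, 0.3375]
orientation: [-3.031, -0.793, 0.044]
contact_force: [-0.7, 0.5, 0.3]
grip_width: 0.0751
```

Run:
```python
from h import *
from bench import r
o=r.get_obs();plan([.652,-.1735,.16],30,3)
f=r.grab_frame("wrist");c=f["color"];cv2.imwrite("pics/w4.png",c[:,:,::-1])
```

```text
t 13.1 hold [ 0.6378 -0.1728  0.1829] yaw 29.3 tilt 1.66 F [-0.66  0.5   0.29] M [0.06 0.02 0.  ] w 0.0751 j [ 0.5   0.58 -0.48  1.6   0.3   1.06  0.45]
step mm 8.258210327438492 deg 0.5976029838120216
dp [[0.024, 0.016, 0.062], [0.024, 0.015, 0.063], [0.023, 0.015, 0.063]]
tw [[-0.0024, 0.004, -0.0019], [-0.0024, 0.004, -0.0019], [-0.0024, 0.004, -0.0019]]
```

View pics/w4.png

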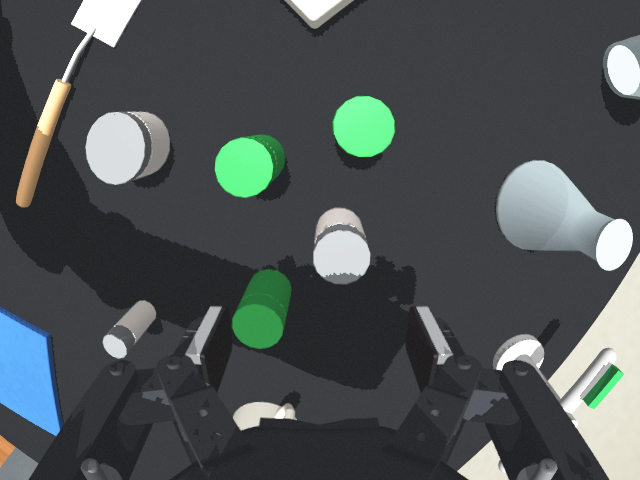

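The wrist view shows the medium jar with its grey cap at (342,257) between the jaws' line, greens at (244,167), (364,127), (260,318) clear of it.

Run:
```python
from h import *
from bench import r
o=r.get_obs();f=r.grab_frame("wrist")
for u,v in [(342,256),(314,256),(370,256),(342,229),(342,284)]: print(wray(f,o,u,v,.07).round(4))
for u,v in [(244,167),(364,127),(260,320)]: print("green",wray(f,o,u,v,.07).round(3))
```

```text
[ 0.6528 -0.1722  0.07  ]
[ 0.6362 -0.1817  0.07  ]
[ 0.6696 -0.1627  0.07  ]
[ 0.6431 -0.1556  0.07  ]
[ 0.6635 -0.1903  0.07  ]
green [ 0.567 -0.151  0.07 ]
green [ 0.621 -0.09   0.07 ]
green [ 0.626 -0.246  0.07 ]
```

Call:
{"op": "apply_moves", "data": {"dp": [[0.03,0.015,0.05],[0.04,0.015,0.06],[0.04,0.01,0.06],[0.01,0,0.06],[0,0,0.1],[0,0,0.1],[0,0,0]], "twist": [[-0.002,0.004,-0.002],[-0.003,0.004,-0.002],[-0.003,0.004,-0.002],[0,0,0],[0,0,0],[0,0,0],[0,0,0]], "jaw": [30,30,30,30,30,30,30]}}

```text
clock: 13.9
tcp_pos: [0.6612, -0.1629, 0.2869]
orientation: [3.025, 0.831, 0.019]
contact_force: [0.2, 0.9, 0.2]
grip_width: 0.0752
```

Run:
```python
from h import *
plan([.6525,-.1727,.052],30,4)
```

```text
t 13.9 hold [ 0.6631 -0.163   0.1322] yaw 30.7 tilt 0.73 F [0.16 0.93 0.21] M [-0.03  0.06 -0.02] w 0.0752 j [ 0.47  0.65 -0.47  1.62  0.34  0.95  0.42]
step mm 20.31058712328405 deg 0.25682058316055834
dp [[-0.028, 0.007, 0.167], [-0.027, 0.008, 0.167], [-0.027, 0.008, 0.167], [-0.026, 0.008, 0.167]]
tw [[0.0008, -0.0013, 0.0015], [0.0008, -0.0013, 0.0015], [0.0008, -0.0013, 0.0015], [0.0008, -0.0013, 0.0015]]
```

Call:
{"op": "apply_moves", "data": {"dp": [[-0.04,0.01,0],[-0.04,0.01,0.06],[-0.025,0.01,0.12],[0,0,0.1],[0,0,0.05],[0,0,0]], "twist": [[0.001,-0.002,0.002],[0.001,-0.002,0.002],[0,-0.001,0.002],[0,0,0],[0,0,0],[0,0,0]], "jaw": [40,40,40,40,40,40]}}

```text
clock: 14.5
tcp_pos: [0.6507, -0.1746, 0.2432]
orientation: [3.033, 0.808, -0.002]
contact_force: [-0.3, -0.2, 0.5]
grip_width: 0.0723
```

Run:
```python
from h import *
plan([.6525,-.1727,.052],30,3)
```

```text
t 14.5 hold [ 0.6506 -0.175   0.0885] yaw 29.8 tilt 0.18 F [-0.31 -0.18  0.51] M [0.02 0.   0.03] w 0.0723 j [ 0.48  0.69 -0.45  1.65  0.37  0.88  0.4 ]
step mm 12.193478890975614 deg 0.08110105081206155
dp [[0.007, -0.002, 0.101], [0.007, -0.002, 0.101], [0.007, -0.002, 0.101]]
tw [[0.0004, 0.0003, -0.0005], [0.0004, 0.0003, -0.0005], [0.0004, 0.0003, -0.0005]]
```

Call:
{"op": "apply_moves", "data": {"dp": [[0.01,0,0.09],[0.008,0,0.09],[0.003,0,0.08],[0,0,0.02],[0,0,0]], "twist": [[0,0,0],[0,0,0],[0,0,0],[0,0,0],[0,0,0]], "jaw": [40,40,40,40,40]}}

```text
clock: 15.0
tcp_pos: [0.6536, -0.1726, 0.2064]
orientation: [3.033, 0.809, -0.001]
contact_force: [-0.3, -1.4, -0.1]
grip_width: 0.0721
```

Run:
```python
from h import *
from bench import r
plan([.6525,-.1727,.052],30,1)
f=r.grab_frame("wrist");cv2.imwrite("pics/w5.png",f["color"][:,:,::-1])
```

```text
t 15.0 hold [ 0.6535 -0.173   0.0517] yaw 29.9 tilt 0.14 F [-0.28 -1.37 -0.13] M [-0.04 -0.   -0.01] w 0.0721 j [ 0.46  0.74 -0.43  1.66  0.39  0.83  0.38]
step mm 1.1095459885183905 deg 0.1803133169631984
dp [[-0.008, -0.004, -0.002]]
tw [[0.0009, 0.0007, -0.001]]
```

View pics/w5.png

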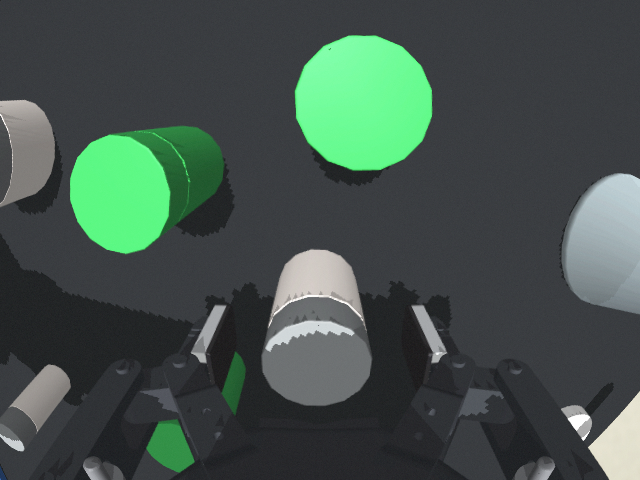

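The jar, cap at (317,362), is centred between the pads (215 and 430). Closing.

Call:
{"op": "apply_moves", "data": {"dp": [[0,0,0],[0,0,0],[0,0,0],[0,0,0],[0,0,0]], "twist": [[0,0,0],[0,0,0],[0,0,0],[0,0,0],[0,0,0]], "jaw": [80,120,160,200,200], "grip_force": 35}}

```text
clock: 15.55
tcp_pos: [0.6539, -0.1728, 0.2079]
orientation: [3.032, 0.809, 0.001]
contact_force: [0.5, -0.2, -1.3]
grip_width: 0.0391
```

Run:
```python
from h import *
show(state())
```

```text
t 15.55 hold [ 0.6541 -0.1733  0.0532] yaw 29.9 tilt 0.2 F [ 0.46 -0.24 -1.3 ] M [-0.03 -0.01  0.01] w 0.0391 j [ 0.46  0.74 -0.43  1.66  0.39  0.83  0.38]
```

Call:
{"op": "apply_moves", "data": {"dp": [[0,0,-0.1],[0,0,-0.3],[0,0,-0.35],[0,0,-0.3],[0,0,-0.1],[0,0,0]], "twist": [[0,0,0],[0,0,0],[0,0,0],[0,0,0],[0,0,0],[0,0,0]], "jaw": [200,200,200,200,200,200]}}

```text
clock: 16.15
tcp_pos: [0.6531, -0.172, 0.3527]
orientation: [3.033, 0.81, -0.001]
contact_force: [0.2, 0.1, -1.7]
grip_width: 0.039
```

Run:
```python
from h import *
plan([.514,.0757,.185],-20,10)
```

```text
t 16.15 hold [ 0.653  -0.1724  0.198 ] yaw 29.9 tilt 0.13 F [ 0.15  0.08 -1.71] M [0.01 0.04 0.02] w 0.039 j [ 0.5   0.57 -0.49  1.58  0.3   1.07  0.46]
step mm 28.440235183380505 deg 4.991260413297017
dp [[0.003, -0.237, 0.01], [-0.018, -0.236, 0.01], [-0.039, -0.234, 0.011], [-0.059, -0.229, 0.011], [-0.078, -0.223, 0.011], [-0.098, -0.216, 0.011], [-0.116, -0.206, 0.011], [-0.134, -0.196, 0.011], [-0.15, -0.183, 0.011], [-0.165, -0.169, 0.011]]
tw [[0.0001, 0.0, 0.0416], [0.0001, 0.0, 0.0416], [0.0001, 0.0, 0.0416], [0.0001, 0.0, 0.0416], [0.0001, 0.0, 0.0416], [0.0001, 0.0, 0.0416], [0.0001, 0.0, 0.0416], [0.0001, 0.0, 0.0416], [0.0001, 0.0, 0.0416], [0.0001, 0.0, 0.0416]]
```

Call:
{"op": "apply_moves", "data": {"dp": [[0,-0.15,0],[-0.02,-0.23,0],[-0.04,-0.23,0],[-0.06,-0.23,0],[-0.08,-0.22,0],[-0.1,-0.215,0],[-0.115,-0.205,0],[-0.135,-0.195,0],[-0.15,-0.18,0],[-0.15,-0.16,0],[0,0,0],[0,0,0]], "twist": [[0,0,0.042],[0,0,0.042],[0,0,0.042],[0,0,0.042],[0,0,0.042],[0,0,0.042],[0,0,0.042],[0,0,0.042],[0,0,0.042],[0,0,0.042],[0,0,0],[0,0,0]], "jaw": [200,200,200,200,200,200,200,200,200,200,200,200]}}

```text
clock: 17.35
tcp_pos: [0.5124, 0.0709, 0.3341]
orientation: [3.071, -0.616, -0.042]
contact_force: [-0.3, -0.8, -2.2]
grip_width: 0.0393
```

Run:
```python
from h import *
from bench import r
o=r.get_obs();plan([.514,.0757,.15],-20,3)
f=r.grab_frame("wrist");cv2.imwrite("pics/w6.png",f["color"][:,:,::-1])
```

```text
t 17.35 hold [0.5081 0.0703 0.1795] yaw -22.7 tilt 1.62 F [-0.26 -0.78 -2.17] M [-0.05 -0.08  0.06] w 0.0393 j [ 0.08  0.34 -0.4   1.97  0.16  0.89 -0.81]
step mm 9.955820539214187 deg 1.0481147592151634
dp [[0.001, -0.015, 0.082], [0.0, -0.015, 0.082], [0.0, -0.014, 0.082]]
tw [[0.0022, 0.0039, -0.0075], [0.0022, 0.0039, -0.0075], [0.0022, 0.0039, -0.0075]]
```

View pics/w6.png

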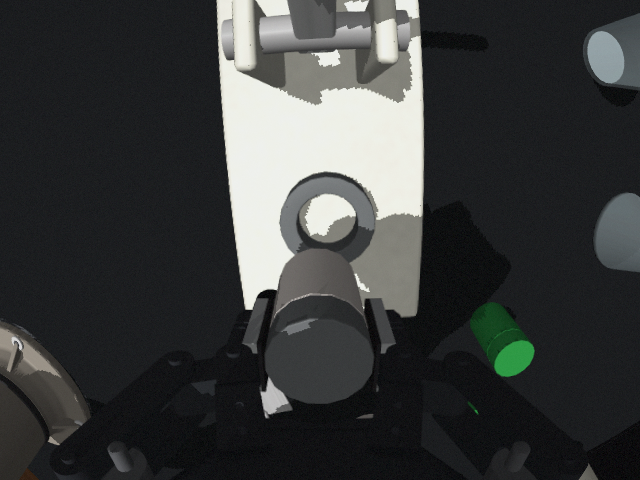

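The wrist view shows the jar held (cap at (319,360)) and the ring ahead at (328,218). Leveling, then measuring both.

Call:
{"op": "apply_moves", "data": {"dp": [[0,-0.02,0.08],[0,-0.015,0.08],[0,-0.015,0.06],[0,0,0]], "twist": [[0.003,0.004,-0.008],[0.003,0.004,-0.008],[0.002,0.004,-0.007],[0,0,0]], "jaw": [200,200,200,200]}}

```text
clock: 17.8
tcp_pos: [0.5151, 0.0729, 0.3047]
orientation: [-3.092, 0.546, 0.0]
contact_force: [-0.6, -0.1, -1.1]
grip_width: 0.039
```

Run:
```python
from h import *
from bench import r
o=r.get_obs();plan([.514,.0757,.11],-20,3)
f=r.grab_frame("wrist");cv2.imwrite("pics/w7.png",f["color"][:,:,::-1])
```

```text
t 17.8 hold [0.5152 0.0731 0.15  ] yaw -20.0 tilt 0.11 F [-0.61 -0.13 -1.08] M [-0.    0.   -0.02] w 0.039 j [ 0.07  0.38 -0.4   1.99  0.2   0.8  -0.79]
step mm 13.378145060101328 deg 0.036137765368263595
dp [[-0.006, -0.006, 0.111], [-0.006, -0.006, 0.111], [-0.006, -0.006, 0.111]]
tw [[-0.0003, 0.0001, -0.0001], [-0.0003, 0.0001, -0.0001], [-0.0003, 0.0001, -0.0001]]
```

View pics/w7.png

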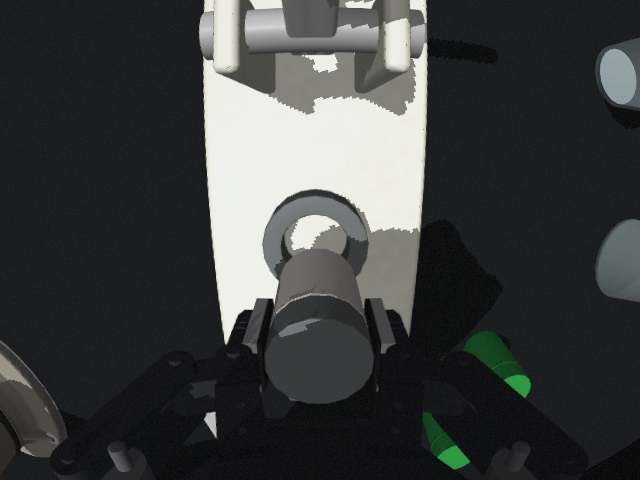

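Run:
```python
from h import *
c=cv2.imread("pics/w7.png")[180:420,240:400];g=cv2.convertScaleAbs(c,alpha=1.5,beta=25)
cv2.imwrite("pics/c7.png",cv2.resize(g,(400*1,600),interpolation=cv2.INTER_CUBIC))
```

```text
(no output)
```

View pics/c7.png

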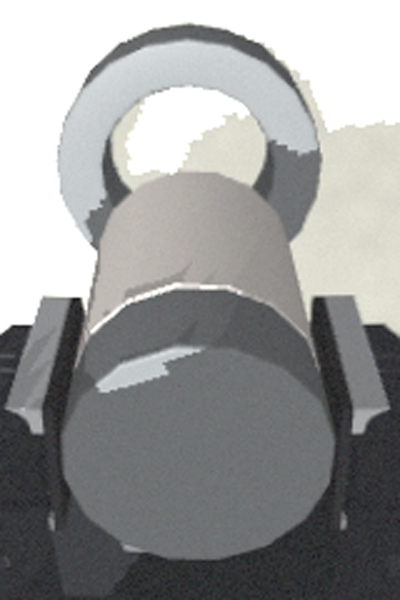

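The crop shows the ring's mouth edge at left (263,244), right (368,244), top (316,196), and the cap's face from 265 to 374 across and 318 to 404 down. Rays next.

Run:
```python
from h import *
from bench import r
o=r.get_obs();f=r.grab_frame("wrist");R,hp=show(o)
def circ(P):
    P=np.array(P)[:,:2];M=np.c_[2*P,np.ones(len(P))];s=np.linalg.lstsq(M,(P**2).sum(1),rcond=None)[0];return s[:2],np.sqrt(s[2]+s[:2]@s[:2])
w,rw=circ([wray(f,o,u,v,.054) for u,v in [(263.2,244),(368.4,244),(316,196.4)]]);print("well outer",w.round(4),rw)
b,rb=circ([wray(f,o,u,v,.054) for u,v in [(281.6,240),(347,240),(316,214.4)]]);print("bore",b.round(4),rb)
zc=hp[2]+.017
c,rc=circ([wray(f,o,u,v,zc) for u,v in [(264.8,358),(373.6,358),(319,318),(319,404)]]);print("cap",c.round(4),rc,"hold",hp.round(4))
X=R[:,0][:2];Y=R[:,1][:2]
print("need x,y mm", ((w-c)@X*1e3).round(1),((w-c)@Y*1e3).round(1))
```

```text
t 17.85 hold [0.5153 0.073  0.1505] yaw -20.1 tilt 0.1 F [ 0.21 -0.42 -0.59] M [-0.06 -0.01  0.04] w 0.0392 j [ 0.07  0.38 -0.4   1.99  0.2   0.81 -0.79]
well outer [0.5144 0.0769] 0.03329706169660805
bore [0.5139 0.0783] 0.02093108885810802
cap [0.5152 0.0732] 0.01956372159393243 hold [0.5153 0.073  0.1505]
need x,y mm -2.1 -3.2
```

Call:
{"op": "apply_moves", "data": {"dp": [[-0.008,-0.01,0.05],[-0.008,-0.01,0.1],[-0.004,-0.006,0.1],[0,0,0.04],[0,0,0]], "twist": [[0,0,0],[0,0,0],[0,0,0],[0,0,0],[0,0,0]], "jaw": [200,200,200,200,200]}}

```text
clock: 18.4
tcp_pos: [0.5146, 0.0767, 0.2684]
orientation: [-3.091, 0.549, -0.003]
contact_force: [-0.4, -0.3, -0.6]
grip_width: 0.039
```

Run:
```python
from h import *
plan([.5143,.0765,.112],-20,1)
from bench import r
f=r.grab_frame("wrist");c=f["color"][180:420,240:400];cv2.imwrite("pics/c8.png",cv2.resize(cv2.convertScaleAbs(c,alpha=1.5,beta=25),(400,600))[:,:,::-1])
```

```text
t 18.4 hold [0.5149 0.077  0.1137] yaw -20.1 tilt 0.16 F [-0.36 -0.29 -0.56] M [ 0.02 -0.08  0.03] w 0.039 j [ 0.05  0.43 -0.38  2.02  0.24  0.73 -0.84]
step mm 1.685207853603756 deg 0.20489823455784836
dp [[-0.002, 0.002, 0.014]]
tw [[-0.0012, -0.0006, -0.0011]]
```

View pics/c8.png

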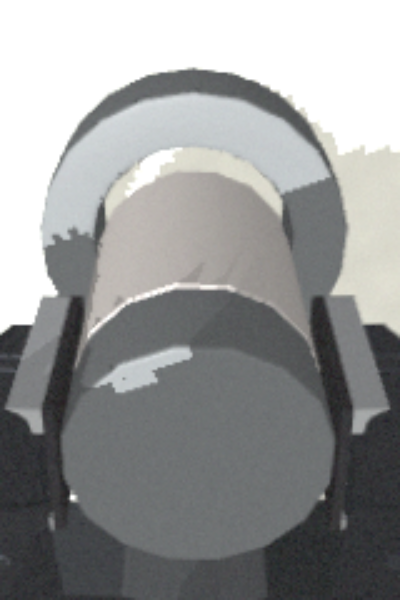

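The crop shows the jar above the bore and sideways centred on it (ring middle about 194, jar foot about 195). I go down in small steps, watching the force.

Call:
{"op": "apply_moves", "data": {"dp": [[-0.003,0.002,0.03],[0,0,0.03],[0,0,0.03],[0,0,0.02]], "twist": [[0,0,0],[0,0,0],[0,0,0],[0,0,0]], "jaw": [200,200,200,200]}}

```text
clock: 18.85
tcp_pos: [0.5147, 0.0767, 0.2554]
orientation: [-3.09, 0.549, -0.006]
contact_force: [-0.2, -0.4, -0.8]
grip_width: 0.039
```

Run:
```python
from h import *
plan([.5143,.0765,.09],-20,4)
```

```text
t 18.85 hold [0.5154 0.0771 0.1007] yaw -20.1 tilt 0.27 F [-0.16 -0.45 -0.83] M [-0.02  0.1  -0.02] w 0.039 j [ 0.04  0.45 -0.38  2.03  0.25  0.7  -0.85]
step mm 2.666783812337195 deg 0.07579013796889165
dp [[-0.001, 0.001, 0.022], [-0.001, 0.001, 0.022], [-0.001, 0.001, 0.022], [-0.001, 0.001, 0.022]]
tw [[-0.0004, -0.0004, -0.0003], [-0.0004, -0.0004, -0.0003], [-0.0004, -0.0004, -0.0003], [-0.0004, -0.0004, -0.0003]]
```

The foot is about 6 mm inside the bore with no extra force.

Call:
{"op": "apply_moves", "data": {"dp": [[0,0,0.025],[0,0,0.025],[0,0,0.025],[0,0,0.025],[0,0,0.015]], "twist": [[0,0,0],[0,0,0],[0,0,0],[0,0,0],[0,0,0]], "jaw": [200,200,200,200,200]}}

```text
clock: 19.35
tcp_pos: [0.5149, 0.0768, 0.2404]
orientation: [-3.09, 0.549, -0.006]
contact_force: [0.7, -0.8, -1.8]
grip_width: 0.0391
```

Run:
```python
from h import *
plan([.5143,.0765,.083],-20,4)
```

```text
t 19.35 hold [0.5156 0.0771 0.0857] yaw -20.1 tilt 0.29 F [ 0.71 -0.81 -1.78] M [-0.04  0.    0.03] w 0.0391 j [ 0.03  0.48 -0.37  2.04  0.27  0.67 -0.86]
step mm 0.6972660408021796 deg 0.08070291654178803
dp [[-0.001, 0.001, 0.006], [-0.001, 0.001, 0.006], [-0.001, 0.001, 0.006], [-0.001, 0.001, 0.006]]
tw [[-0.0004, -0.0004, -0.0003], [-0.0004, -0.0004, -0.0003], [-0.0004, -0.0004, -0.0003], [-0.0004, -0.0004, -0.0003]]
```

Call:
{"op": "apply_moves", "data": {"dp": [[0,0,0.012],[0,0,0.01],[0,0,0.008]], "twist": [[0,0,0],[0,0,0],[0,0,0]], "jaw": [200,200,200]}}

```text
clock: 19.65
tcp_pos: [0.515, 0.0771, 0.2372]
orientation: [-3.09, 0.549, -0.006]
contact_force: [-6.7, 0.1, 19.5]
grip_width: 0.0394
```

Run:
```python
from h import *
show(state())
```

```text
t 19.65 hold [0.5157 0.0774 0.0825] yaw -20.1 tilt 0.28 F [-6.68  0.13 19.46] M [-0.22  1.38  0.01] w 0.0394 j [ 0.03  0.48 -0.36  2.04  0.27  0.66 -0.87]
```

The floor is felt at hold height 0.0825 (expected 0.083), with 20 N. I ease off and release.

Call:
{"op": "apply_moves", "data": {"dp": [[-0.004,0,-0.006],[0,0,0],[0,0,0],[0,0,0],[0,0,0],[0,0,0]], "twist": [[0,0,0],[0,0,0],[0,0,0],[0,0,0],[0,0,0],[0,0,0]], "jaw": [200,200,130,105,90,90]}}

```text
clock: 20.25
tcp_pos: [0.515, 0.0774, 0.2386]
orientation: [-3.09, 0.549, -0.009]
contact_force: [0.1, 0.2, -0.3]
grip_width: 0.0554
```

Run:
```python
from h import *
show(state())
from bench import r
f=r.grab_frame("wrist");cv2.imwrite("pics/w9.png",f["color"][:,:,::-1])
```

```text
t 20.25 hold [0.516  0.0778 0.0839] yaw -20.1 tilt 0.38 F [ 0.08  0.19 -0.29] M [0.01 0.02 0.02] w 0.0554 j [ 0.03  0.48 -0.37  2.04  0.27  0.66 -0.87]
```

View pics/w9.png

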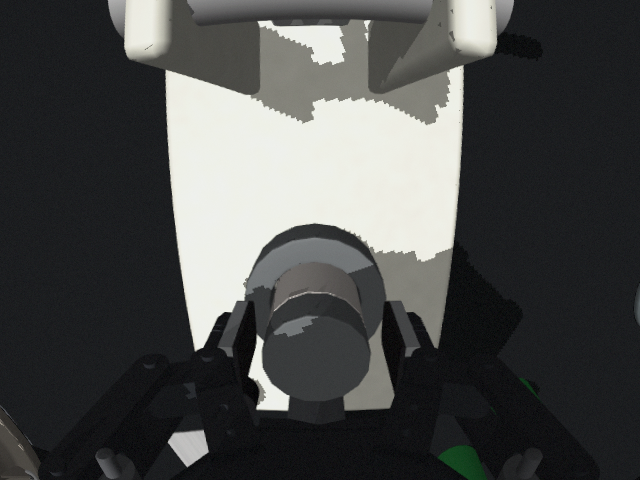

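The jar stands free in the ring, with gaps at both pads (245 and 395). Rising.

Call:
{"op": "apply_moves", "data": {"dp": [[0,0,-0.05],[0,0,-0.15],[0,0,-0.3],[0,0,-0.35],[0,0,-0.3],[0,0.3,-0.1],[0,0.35,0],[0,0.3,0],[0,0,0],[0,0,0]], "twist": [[0,0,0],[0,0,0],[0,0,0],[0,0,0],[0,0,0],[0,0,0],[0,0,0],[0,0,0],[0,0,0],[0,0,0]], "jaw": [70,70,70,70,70,70,70,70,70,70]}}

```text
clock: 21.3
tcp_pos: [0.4737, -0.0318, 0.3988]
orientation: [-3.09, 0.542, -0.016]
contact_force: [0.9, 0.8, -0.7]
grip_width: 0.062
```

Run:
```python
from h import *
show(state())
from bench import r
f=r.grab_frame("top");s=r.grab_frame("scene");
cv2.imwrite("pics/fin.png",np.hstack([cv2.resize(f["color"][130:330,90:330],(400,333)),cv2.resize(s["color"][60:310,240:540],(400,333))])[:,:,::-1])
for n,g in [("top",f),("scene",s)]:
    w=pts(g);d=np.hypot(w[...,0]-.5143,w[...,1]-.0765)
    m=(d<.03)&(w[...,2]>.09)&(w[...,2]<.11)
    v,u=np.nonzero(m);z=np.median(w[m][:,2]);print(n,m.sum(),"z",np.percentile(w[m][:,2],[10,50,90]).round(4),np.median(w[m],0).round(4))
    if m.sum()>50:
        mm=m&(w[...,2]>.096);
        P=w[mm];A_=np.c_[P[:,:2]-P[:,:2].mean(0),np.ones(len(P))];q=np.linalg.lstsq(A_,P[:,2],rcond=None)[0];print("slope",q.round(3),"ctr",P.mean(0).round(4))
    # squat/vial
    c=g["color"].astype(int)
    for nm,x,h in [("squat",(.461,-.19),.05),("slim",(.525,-.345),.07)]:
        k=(np.hypot(w[...,0]-x[0],w[...,1]-x[1])<.05)&(abs(w[...,2]-h)<.006);print(nm,np.median(w[k],0).round(4) if k.sum() else None)
```

```text
t 21.3 hold [ 0.4753 -0.0314  0.2441] yaw -19.9 tilt 0.63 F [ 0.87  0.78 -0.66] M [ 0.01 -0.01  0.02] w 0.062 j [ 0.28  0.18 -0.39  2.01  0.08  0.96 -0.49]
  return _methods._mean(a, axis=axis, dtype=dtype,
  ret = ret.dtype.type(ret / rcount)
Traceback (most recent call last):
IndexError: index -1 is out of bounds for axis 0 with size 0
```

View pics/fin.png

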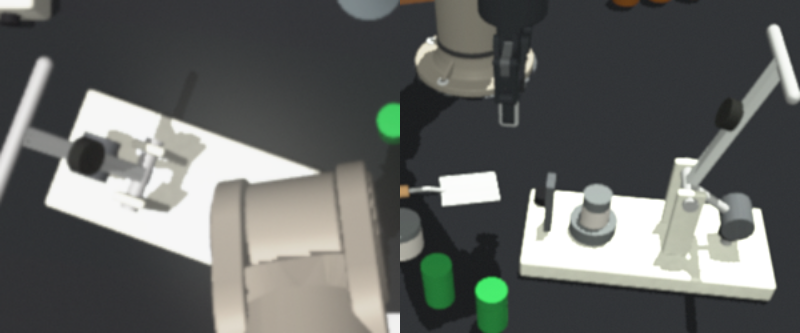

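The scene view shows the jar upright in the ring and the arm open; the robot hides the well from above, so I move aside and measure once more.

Call:
{"op": "apply_moves", "data": {"dp": [[0.05,0.3,0],[0.1,0.35,0],[0.1,0.35,0],[0.1,0.35,0],[0.1,0.35,0],[0.1,0.3,0],[0,0,0],[0,0,0]], "twist": [[0,0,0],[0,0,0],[0,0,0],[0,0,0],[0,0,0],[0,0,0],[0,0,0],[0,0,0]], "jaw": [70,70,70,70,70,70,70,70]}}

```text
clock: 22.2
tcp_pos: [0.4635, -0.2773, 0.3961]
orientation: [-3.091, 0.502, -0.017]
contact_force: [0.6, 0.1, 0.6]
grip_width: 0.0618
```

Run:
```python
from h import *
show(state())
from bench import r
f=r.grab_frame("top");s=r.grab_frame("scene");
cv2.imwrite("pics/fin2.png",np.hstack([cv2.resize(f["color"],(400,300)),cv2.resize(s["color"],(400,300))])[:,:,::-1])
for n,g in [("top",f),("scene",s)]:
    w=pts(g);d=np.hypot(w[...,0]-.5143,w[...,1]-.0765)
    m=(d<.03)&(w[...,2]>.09)&(w[...,2]<.12);print(n,m.sum())
    if m.sum()>50:
        mm=m&(w[...,2]>.096);P=w[mm];A_=np.c_[P[:,:2]-P[:,:2].mean(0),np.ones(len(P))];q=np.linalg.lstsq(A_,P[:,2],rcond=None)[0];print("slope",q.round(3),"ctr",P.mean(0).round(4))
    for nm,x,h in [("squat",(.461,-.19),.05),("slim",(.525,-.345),.07)]:
        k=(np.hypot(w[...,0]-x[0],w[...,1]-x[1])<.05)&(abs(w[...,2]-h)<.006);print(nm,np.median(w[k],0).round(4) if k.sum() else None)
    k=(abs((w-H)@YB)<.075)&(w[...,2]>.28)&(((w-H)@A)>-.1)&(((w-H)@A)<.15);P=w[k]
    if len(P): a=np.median((P-H)@A);z=np.median(P[:,2])-.13;print("bar angle",np.arctan2(z,-a))
```

```text
t 22.2 hold [ 0.4654 -0.2761  0.2414] yaw -18.4 tilt 0.84 F [0.59 0.06 0.62] M [ 0.02  0.   -0.01] w 0.0618 j [ 0.61  0.27 -0.22  1.88  0.05  0.99  0.05]
top 371
slope [-0.016 -0.003  0.101] ctr [0.514  0.0782 0.1011]
squat [ 0.4594 -0.1893  0.0512]
slim [ 0.5239 -0.3342  0.0701]
bar angle 1.8593883547978889
scene 344
slope [-0.022  0.005  0.1  ] ctr [0.516  0.0773 0.0998]
squat [ 0.4637 -0.1902  0.05  ]
slim [ 0.5267 -0.3455  0.07  ]
bar angle 1.8574486646692816
```

View pics/fin2.png

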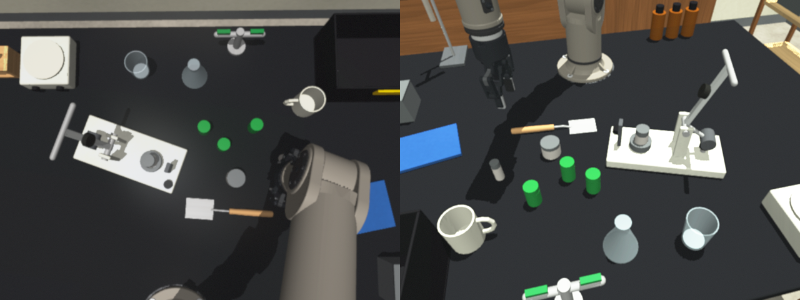

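The jar's top is at 0.100–0.101 m and level, its centre is about 1–2 mm from the well's, the arm is still open at about 1.86 rad, and the squat jar and vial haven't moved.

```bash
python3 -c "
from bench import r
print(r.hand_in())"
```

```text
the job is handed in; nothing more can be done
None
```

The hold-down arm is open on its bumper and the medium jar is seated in the well. I handed the job in at about 22.3 s of the 72 s allowed. No verdict was reported, so the checks below are my own measurements.

**Arm:** I pinched the crossbar and swung it over its balance point, then eased it back in 2 mm steps. I felt the bumper at about 1.89 rad, pressing with about 10 N at the bar. I backed off and let go with almost no load on it. At the end the cameras put the bar at about 1.86 rad, with nothing touching it.

**Jar:** I picked the medium jar from between its green look-alikes and lowered it until I felt the well's floor. The wrist force there was about 20 N, under the 30 N limit. I then eased off and released it. At the end:
- **Depth:** its top was 0.100 to 0.101 m above the bench, where 0.100 m is fully home.
- **Tilt:** about 0.02 rad, against a limit of 0.08.
- **Centring:** it was about 1 to 2 mm off the well's centre.

**Other jars:** Both cameras show the squat jar where it was. For the slim vial, the scene camera shows no movement. The top camera read it about 10 mm off, which I put down to the robot partly hiding it in that view.

The two cameras differ by 2 to 4 mm in x throughout. I used a compromise of the views, checked against the wrist camera.

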